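Pack LED modules from the lidded bin and sweep the tray

TASK

Raise the yellow lid of the stock bin, prop it on its stay, and then, with the lid resting there, move every LED module from the bin into the white tray, upright in a cell each, so that none stands above the rim (the tall orange ones fit only in the deep near cells). Then slide the red height gauge fully across the tray to check and back to its parked place; at the end the stay is folded down, the lid shut, and the spool, iron and screwdriver still where they were.

Things in the scene. Friction and masses are not known exactly. Their poses are not given: they have to be found in the camera images.
- bin: grey open-topped steel stock bin, fixed, 210 (its x) by 280 (its y) by 90 mm high, walls 5 mm, inner floor 15 mm above the bench, with 12 mm high ledges along the back (bin x above +34 mm) and the sides (bin y beyond 105 mm). Origin: centre of its underside; its x axis points away from the robot to the hinge side, z up.
- lid (a joint): hinge of the yellow bin lid, along the bin's y on its far rim: 0 shut, grows as it opens (rad), stop at 1.55. Soft-close damper: let go, the lid sinks by itself, slowly near upright (about 8 s from 1.5 to 1.4, some 20 s more to shut; it may be lowered by hand); moving it takes 1 to 8 N at the handle, more the faster. It rests on the raised stay at about 1.40.
- lid_handle (a point): centre of the lid's black round handle bar, 12 mm thick and 130 mm long along the bin's y; it stands 40 mm out in front of the lid's free edge, in the plane of the lid (6 mm thick), 252 mm from the hinge, so that with the lid upright it is the topmost part.
- lid_hinge (a point): point on the lid's hinge line in mid width, 95 mm above the bench; the lid handle moves on a circle about it.
- stay (a joint): lid stay: steel bar 240 mm long on the bin's left side (bin +y), turning about the bin's y on a pivot near the bin's front: 0 folded flat, pointing away from the robot; grows as its far end swings up (rad), stop at 0.843 = raised. Stays where it is put (about 1.5 N at its peg). Swing it fully up while the lid stands above about 1.45: the lid then sinks onto its hooked end.
- stay_peg (a point): centre of the stay's red grip peg: round, 12 mm thick, 70 mm long, pointing sideways along the bin's +y, 125 mm from the pivot.
- stay_pivot (a point): point on the stay's pivot axis (same bin y as stay_peg), which the peg turns about. To fold the stay, first lift the lid off it again to above about 1.45.
- tray: white packing tray, fixed, 162 (its x) by 238 (its y) mm, rim 80 mm up, walls 5 mm. Origin: centre of its underside, x away from the robot. Six cells about 74 mm square, centres at x -38 and +38, y -76, 0, +76 mm, low ribs 10 mm high between. The three near cells (x -38) are deep, floor 6 mm up; the far ones (x +38) shallow, floor 26 mm: there a tall module stands 14 mm above the rim.
- gauge (a joint): sliding height gauge of the tray: a red bar across the tray (along its y, 10 mm thick, underside 3 mm above the rim) on side rails. 0 = parked behind the tray's far wall, at tray x +112 mm; slides toward the robot along the tray's -x to 0.200 m = fully across. About 2 N to slide; it jams against anything that stands too high.
- gauge_knob (a point): middle of the gauge's upright black grip post, 18 mm thick, standing from 97 to 143 mm above the bench in the middle of the bar; this point is 128 mm above the bench.
- tall0_mid (a point): centre (half-way up, 34 mm above its underside) of a tall, orange-stemmed LED lamp module, 68 mm high: aluminium and white LED disc 56 mm wide, 13 mm thick at the bottom, upright round stem 20 mm thick on its middle up to the top; about 0.16 kg; z is its upright axis. May be absent. Starts standing in the bin.
- tall1_mid (a point): centre (half-way up, 34 mm above its underside) of a tall, orange-stemmed LED lamp module, 68 mm high: aluminium and white LED disc 56 mm wide, 13 mm thick at the bottom, upright round stem 20 mm thick on its middle up to the top; about 0.16 kg; z is its upright axis. May be absent. Starts standing in the bin.
- tall2_mid (a point): centre (half-way up, 34 mm above its underside) of a tall, orange-stemmed LED lamp module, 68 mm high: aluminium and white LED disc 56 mm wide, 13 mm thick at the bottom, upright round stem 20 mm thick on its middle up to the top; about 0.16 kg; z is its upright axis. May be absent. Starts standing in the bin.
- short0_mid (a point): centre (half-way up, 24 mm above its underside) of a short, blue-stemmed LED lamp module, 48 mm high: aluminium and white LED disc 56 mm wide, 13 mm thick at the bottom, upright round stem 20 mm thick on its middle up to the top; about 0.16 kg; z is its upright axis. May be absent. Starts standing in the bin.
- short1_mid (a point): centre (half-way up, 24 mm above its underside) of a short, blue-stemmed LED lamp module, 48 mm high: aluminium and white LED disc 56 mm wide, 13 mm thick at the bottom, upright round stem 20 mm thick on its middle up to the top; about 0.16 kg; z is its upright axis. May be absent. Starts standing in the bin.
- short2_mid (a point): centre (half-way up, 24 mm above its underside) of a short, blue-stemmed LED lamp module, 48 mm high: aluminium and white LED disc 56 mm wide, 13 mm thick at the bottom, upright round stem 20 mm thick on its middle up to the top; about 0.16 kg; z is its upright axis. May be absent. Starts standing in the bin.
- spool: green solder spool standing on the bench, 56 mm wide, 42 mm high, origin under its centre; leave it alone.
- iron_stand: soldering iron in its stand, base 100 by 70 mm, 135 mm high, origin under the base; leave it alone.
- driver: screwdriver lying on the bench, about 200 mm long, origin near its middle; leave it alone.

How it is judged:
By the outcome, as a careful person would: the job done as asked, in the order asked, and still so for the second after the job is handed in, with the robot touching nothing.
Of tall0, tall1, tall2, short0, short1, short2 only 3 to 5 are there at a start; the rules pass over those that are not, and their reading is None.
At some moment in a run one of tall0, tall1, tall2, short0, short1, short2 may be knocked a few centimetres aside while the robot is not near it.
Once in a run the grip may slacken for a moment while it holds something.
It also fails if it takes over 210 s, if anything falls off the work surface, if the arm or the gripper's body presses on something with over 40 N, if the wrist force passes 120 N, or if a joint passes its speed limit or range.

ROBOT

A 6-joint arm with a two-finger parallel gripper is mounted at the origin on the work surface. World frame = base frame: x ahead of the robot, y to its left, z up, the work surface at z = 0. Lengths are in m, angles in rad, forces in N, time in s.
With the tool pointing down it reaches from about 0.35 to 0.8 m from the base axis. Payload 7.3 kg.
Tool frame: the origin (TCP) lies between the finger pads; the fingertips stand 25 mm ahead of it and the grasp point (between the pads) lies 6 mm ahead of it (r.tip_extent is the distance from the TCP to the fingertips, in m); z points along the fingers, y is the direction in which the jaws open and shut (so a half turn about z gives the same grasp; the last joint's range is limited). The gripper opens to 85 mm and grips with 20 to 120 N. Pads are 22 mm wide; open, the fingers measure 114 mm over their backs; the gripper's body (76 mm by 85 mm) begins 54 mm behind the grasp point. The pads swing forward as they close: fully open they stand 13 mm farther back than shut.
Start: joints at [1.007, 0.342, 1.524, -0, 1.275, -0.146], TCP at [0.213, 0.48, 0.228] pointing down, gripper open.
Joint ranges: [-2.53, 2.53], [-0.77, 2.02], [0.04, 2.7], [-1, 4.14], [0.28, 2.66], [-3.11, 3.11]. Speed limits (rad/s): [2.57, 2.57, 3.14, 3.14, 3.14, 3.14].

INTERFACE

Orientations are given as a unit quaternion [x, y, z, w].
In Python, from workcell import r, command_gripper, optics gives the robot as it stands. The module is installed in compiled form; this text tells all that it offers. Calls block until the motion is done:
- r.reach(position, orientation): joint-space move of the TCP to a pose.
- r.move_straight(position, orientation=None, speed=0.15, max_force=None): straight line of the TCP; orientation=None keeps the orientation; speed is the mean speed in m/s. With max_force (N) it stops when the force on the tool has changed by that much, and returns True; else False.
- r.movej(angles): joint-space move.
- command_gripper(opening, force=None): finger opening in m; force is the grip in N (None keeps the last); returns when the fingers have stopped.
- r.hold(seconds).
- r.solve_ik(position, orientation): joint angles nearest the present ones, or None.
- r.read_state(): the state.
- optics.get_image(name): name is "scene" or "side" or "wrist"; returns (picture, depth): 480x640x3 uint8, red, green, blue; 480x640 float32, m along the optical axis (not along the pixel's ray), 0 where there is no reading.
- optics.camera_model(name): a dict with "K" (3x3 intrinsics, pixels), "R" (3x3) and "t" (3): a world point X has camera coordinates R X + t; the wrist camera has in their place "tool_from_camera" (4x4, takes a point from camera to tool coordinates, whose origin is the TCP and whose axes are the flange's). Camera axes: x right, y down, z forward; pixel columns grow to the right and rows downward; lengths in m; the calibration is good to about 2 mm. A picture is of the moment at which its call begins: read the wrist's pose just before it. camera_model takes no time and is no camera call.
A pose or a line that the arm cannot do raises r.PlanningError and nothing moves.
- r.finish_job(): hands the job in, once; it reports no verdict.
The state is a dict: "time_s": time; "joint_positions": joint angles; "dq": joint speeds; "tau": joint torques, N m; "eef_pos": TCP position; "eef_rot": TCP orientation; "contact_force": force on the tool from outside, world axes, zero at the start; "torque": the same for the moment, N m; "grip_width": finger opening in m.
Only numpy, scipy, OpenCV 4.12 (cv2) and the standard library are available. Lean on these libraries where they do the work, as an engineer would, in place of code of your own. Each camera call takes 0.05 s, during which the arm holds its last target. There are 200 camera calls.

## Working session

There is one attempt and no reset: what is moved stays moved. The work goes in short steps, each a Python script; the robot and the scene stay as the last script left them, time stands still between calls to the robot, and variables do not carry over. Pictures are saved under pics/ and viewed, about 12 in all and at most 16, crops included, and the job is handed in when it is done.

```bash
mkdir -p pics; python3 - <<'E'
from workcell import r, optics
import cv2,numpy as np
for n in("scene","side"):
    im,d=optics.get_image(n); cv2.imwrite(f"pics/{n}0.png",im[:,:,::-1]); np.savez(f"{n}0.npz",im=im,d=d)
    m=optics.camera_model(n); print(n,m); print("valid depth",(d>0).mean())
print(optics.camera_model("wrist")); s=r.read_state(); print(s)
E
```

```text
scene {'K': array([[481.7900878 ,   0.        , 320.44159172],
       [  0.        , 481.7900878 , 241.62999883],
       [  0.        ,   0.        ,   1.        ]]), 'R': array([[-0.79299709,  0.60921717, -0.00317103],
       [ 0.50428591,  0.65347335, -0.56450714],
       [-0.34183525, -0.44925162, -0.8254221 ]]), 't': array([ 0.44096833, -0.29148873,  1.29676558])}
valid depth 0.996103515625
side {'K': array([[536.90197621,   0.        , 323.9566624 ],
       [  0.        , 536.90197621, 239.17736978],
       [  0.        ,   0.        ,   1.        ]]), 'R': array([[ 0.85375437, -0.5206645 ,  0.00345704],
       [-0.25656052, -0.42645152, -0.8673614 ],
       [ 0.45307855,  0.73962665, -0.49766681]]), 't': array([-0.46545651,  0.26926474,  0.73351751])}
valid depth 0.9959375
{'K': array([[415.49276693,   0.        , 314.83259903],
       [  0.        , 415.49276693, 238.42173967],
       [  0.        ,   0.        ,   1.        ]]), 'tool_from_camera': array([[-1.91889993e-04, -9.54399342e-01, -2.98532844e-01,
         7.66089412e-02],
       [ 9.99999496e-01,  1.11180722e-04, -9
[... 191 characters left out ...]
   1.00000000e+00]])}
{'time_s': 0.1, 'joint_positions': array([ 1.00701514e+00,  3.42664877e-01,  1.52492260e+00,  8.93616461e-06,
        1.27541061e+00, -1.45988651e-01]), 'dq': array([ 0.00088474, -0.00073618,  0.00012349,  0.0001174 ,  0.00014038,
       -0.00131783]), 'tau': array([ 1.65252233e-03, -4.34447515e+01, -2.46491647e+01, -1.24220774e-04,
        4.63383039e-03, -1.48549486e-05]), 'eef_pos': array([0.2127898 , 0.47954338, 0.22708894]), 'eef_rot': array([ 2.07381513e-01,  9.78259891e-01, -6.57440813e-04, -2.48188289e-04]), 'contact_force': array([-0.53511444,  0.24435723,  0.4973317 ]), 'torque': array([-0.04078912, -0.02906823, -0.00340863]), 'grip_width': 0.0853795694664987}
```

View pics/scene0.png

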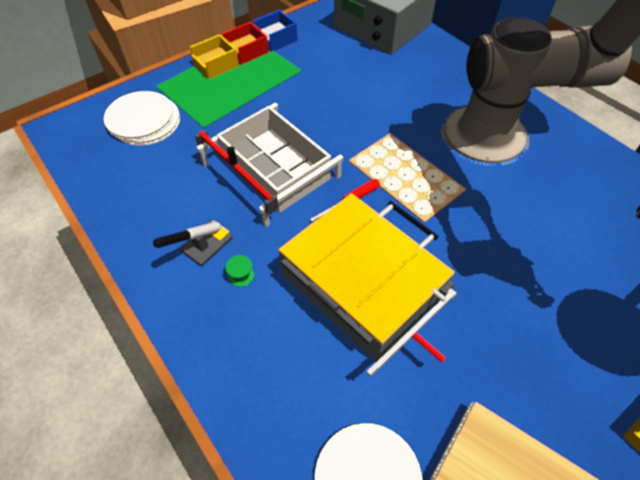

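View pics/side0.png

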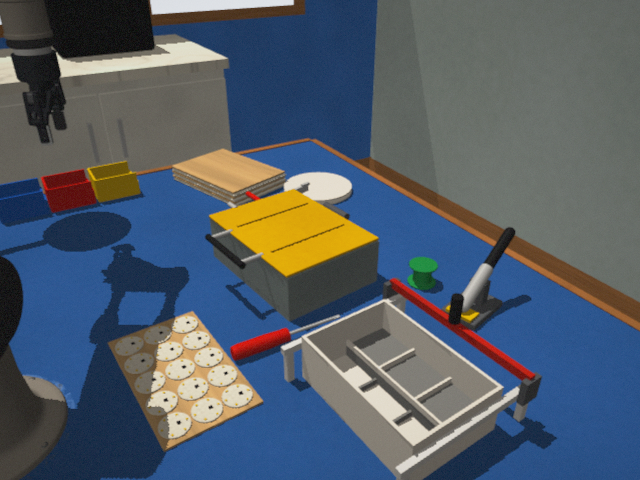

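The scene view shows the yellow lid at about (365,265), its black handle at (412,218), the stay's red peg at (428,345), the tray at (275,155), the gauge knob at (232,155), the spool at (238,268) and the driver at (350,200). The side view agrees. Next I measure from colour masks and depth.

```bash
cat > h.py <<'E'
import numpy as np,cv2
from workcell import r, command_gripper, optics
from scipy.spatial.transform import Rotation as Ro
def pts(K,d):
    v,u=np.mgrid[:480,:640]; return np.stack([(u-K[0,2])/K[0,0]*d,(v-K[1,2])/K[1,1]*d,d],-1)
def world(n,d):
    m=optics.camera_model(n); return (pts(m["K"],d)-m["t"])@m["R"]
def masks(im):
    h=cv2.cvtColor(im,cv2.COLOR_RGB2HSV).astype(int); H,S,V=h[...,0],h[...,1],h[...,2]
    return dict(yellow=(H>20)&(H<32)&(S>180)&(V>120),red=((H<6)|(H>174))&(S>170)&(V>80),black=(V<45),
      green=(H>50)&(H<75)&(S>150),white=(S<50)&(V>120),orange=(H>6)&(H<19)&(S>150)&(V>90),blue=(H>98)&(H<125)&(S>100))
E
cat > m.py <<'E'
from h import *
for n in("scene","side"):
    f=np.load(n+"0.npz"); im,d=f["im"],f["d"]; W=world(n,d); M=masks(im); ok=d>0
    z=W[...,2]
    y=M["yellow"]&ok&(z>.085)&(z<.115)&(np.linalg.norm(W[...,:2],axis=-1)<1); 
    nn,l,st,c=cv2.connectedComponentsWithStats(y.astype(np.uint8)); k=1+st[1:,4].argmax(); P=W[l==k]
    rc=cv2.minAreaRect(P[:,:2].astype(np.float32)); print(n,"lid",rc,np.median(P[:,2])); print(cv2.boxPoints(rc).round(4).tolist())
    for col in("red","black","green","white"):
        q=(M[col]&ok&(z>.005)&(z<.2)&(W[...,0]>.2)&(W[...,0]<1)&(abs(W[...,1])<.6)).astype(np.uint8)
        nn,l,st,c=cv2.connectedComponentsWithStats(q)
        for k in range(1,nn):
            if st[k,4]>60:
                P=W[l==k]; rc=cv2.minAreaRect(P[:,:2].astype(np.float32))
                print(n,col,st[k,4],c[k].round(),"med",np.median(P,0).round(3),"z",np.percentile(P[:,2],[5,95]).round(3),"rect",np.round(rc[0],3),np.round(rc[1],3),round(rc[2],1))
E
python3 m.py
```

```text
scene lid ((0.5624677538871765, 0.15320749580860138), (0.21129469573497772, 0.2787518799304962), 6.487453937530518) 0.09840776365315139
[[0.4417000114917755, 0.2797999978065491], [0.4731999933719635, 0.00279999990016222], [0.6832000017166138, 0.02669999934732914], [0.6517000198364258, 0.303600013256073]]
scene red 200 [215. 146.] med [ 0.636 -0.307  0.096] z [0.087 0.1  ] rect [ 0.622 -0.302] [0.039 0.138] 2.3
scene red 287 [252. 181.] med [ 0.625 -0.161  0.097] z [0.088 0.099] rect [ 0.613 -0.184] [0.038 0.178] 3.4
scene red 233 [366. 188.] med [ 0.391 -0.033  0.023] z [0.014 0.028] rect [ 0.391 -0.035] [0.02  0.076] 87.8
scene red 186 [428. 347.] med [0.581 0.355 0.076] z [0.072 0.078] rect [0.58  0.354] [0.009 0.067] 6.0
scene black 107 [232. 156.] med [ 0.632 -0.227  0.126] z [0.104 0.144] rect [ 0.632 -0.23 ] [0.012 0.019] 42.2
scene black 148 [412. 219.] med [0.42  0.138 0.1  ] z [0.096 0.103] rect [0.42  0.135] [0.007 0.103] 7.0
scene black 260 [171. 239.] med [ 0.844 -0.117  0.113] z [0.088 0.131] rect [ 0.842 -0.118] [0.074 0.014] 11.6
scene black 67 [195. 244.] med [ 0.798 
[... 4890 characters left out ...]
 rect [ 0.32  -0.067] [0.044 0.042] 74.8
side white 174 [157. 381.] med [ 0.232 -0.029  0.007] z [0.006 0.009] rect [ 0.234 -0.026] [0.043 0.018] 67.0
side white 432 [192. 389.] med [ 0.272 -0.071  0.007] z [0.006 0.009] rect [ 0.273 -0.07 ] [0.045 0.043] 74.4
side white 449 [237. 396.] med [ 0.323 -0.118  0.007] z [0.006 0.009] rect [ 0.323 -0.117] [0.044 0.042] 59.9
side white 377 [163. 401.] med [ 0.228 -0.069  0.007] z [0.006 0.009] rect [ 0.229 -0.07 ] [0.036 0.042] 39.0
side white 501 [207. 410.] med [ 0.276 -0.121  0.007] z [0.006 0.009] rect [ 0.276 -0.12 ] [0.045 0.042] 71.4
side white 418 [177. 424.] med [ 0.231 -0.125  0.007] z [0.006 0.009] rect [ 0.234 -0.124] [0.047 0.031] 75.7
```

```bash
cat >> h.py <<'E'
YB=np.radians(6.55); C=np.array([.5627,.1528,0]); e=np.array([np.cos(YB),np.sin(YB),0]); n=np.array([-e[1],e[0],0]); Z=np.array([0,0,1.])
def B(x,y,z): return C+x*e+y*n+z*Z          # bin -> world
def quat(y): # tool down, jaws along y
    y=np.asarray(y,float); z=-Z; return Ro.from_matrix(np.stack([np.cross(y,z),y,z],1)).as_quat()
HL=.252
def handle(t): return B(.1055-HL*np.cos(t),0,.096+HL*np.sin(t))
def tcp(g): return np.asarray(g)+[0,0,.006]  # tool down: TCP above grasp point
E
python3 - <<'E'
from h import *
f=np.load("scene0.npz"); W=world("scene",f["d"]); M=masks(f["im"])
b=(W-C); bx=b@e; by=b@n; z=W[...,2]
q=M["white"]&(by>.14)&(by<.18)&(z>.04)&(bx>-.15)&(bx<.2); q[:,:360]=0
print("stay x",np.percentile(bx[q],[1,5,50,95,99]),"y",np.percentile(by[q],[2,50,98]))
for a in np.arange(-.12,.2,.03):
    k=q&(abs(bx-a)<.015); print(round(a,2),k.sum(),np.percentile(z[k],[5,50,95]).round(3),np.percentile(by[k],[5,95]).round(3)) if k.sum()>3 else 0
q=M["red"]&(by>.14)&(by<.26)&(z>.03)&(abs(bx)<.1); print("peg",np.percentile(bx[q],[2,50,98]),np.percentile(by[q],[2,98]),np.percentile(z[q],[2,50,98]))
for s in(1,-1):
    for nm,p in(("h0",handle(0)),("h.8",handle(.8)),("h1.54",handle(1.54)),("h+",handle(1.54)+.05*Z),("peg",B(.04,.205,.07))):
        print(s,nm,p.round(3),np.round(r.solve_ik(tcp(p),quat(s*e)),2) if r.solve_ik(tcp(p),quat(s*e)) is not None else None)
E
```

```text
stay x [-0.08894831 -0.08124514  0.03137251  0.15002398  0.15861693] y [0.14607051 0.1593497  0.16320108]
-0.09 63 [0.06  0.066 0.07 ] [0.151 0.165]
-0.06 78 [0.058 0.068 0.101] [0.145 0.163]
-0.03 117 [0.063 0.073 0.101] [0.144 0.163]
0.0 72 [0.068 0.074 0.077] [0.156 0.163]
0.03 73 [0.07  0.077 0.08 ] [0.155 0.163]
0.06 81 [0.07  0.079 0.082] [0.155 0.163]
0.09 86 [0.07  0.082 0.085] [0.155 0.163]
0.12 91 [0.079 0.086 0.088] [0.155 0.163]
0.15 85 [0.079 0.091 0.094] [0.155 0.163]
peg [0.03663339 0.04201331 0.04514274] [0.1659774  0.23070713] [0.07095818 0.07555335 0.079168  ]
1 h0 [0.417 0.136 0.096] [ 0.14  0.35  1.92 -0.    0.87  0.03]
1 h.8 [0.493 0.145 0.277] [ 0.14  0.28  1.45 -0.    1.4   0.02]
1 h1.54 [0.66  0.164 0.348] [ 0.13  0.62  0.73 -0.    1.79  0.02]
1 h+ [0.66  0.164 0.398] [ 0.13  0.65  0.55 -0.    1.94  0.02]
1 peg [0.579 0.361 0.07 ] [ 0.45  0.76  1.22 -0.    1.15  0.33]
-1 h0 [0.417 0.136 0.096] None
-1 h.8 [0.493 0.145 0.277] None
-1 h1.54 [0.66  0.164 0.348] None
-1 h+ [0.66  0.164 0.398] None
-1 peg [0.579 0.361 0.07 ] [ 0.45  0.76  1.22 -0.    1.15 -2.81]
```

```bash
cat >> h.py <<'E'
PIV=(-.083,.0585)
def peg(a): return B(PIV[0]+.125*np.cos(a),.207,PIV[1]+.125*np.sin(a))
Q=quat(e)
def st(m=""):
    s=r.read_state(); print(m,"t%.1f"%s["time_s"],"pos",s["eef_pos"].round(4),"F",s["contact_force"].round(1),"w%.4f"%s["grip_width"],flush=True); return s
def go(p,sp=.2,q=None,mf=None): return r.move_straight(tcp(p),q,speed=sp,max_force=mf)
E
python3 - <<'E'
from h import *
command_gripper(.032,30)
r.reach(tcp(handle(0)+.06*Z),Q); st("above")
print(go(handle(0),.1,mf=12)); st("at handle")
command_gripper(0,40); s=st("gripped")
im,d=optics.get_image("wrist"); cv2.imwrite("pics/w1.png",im[:,:,::-1])
E
```

```text
above t2.2 pos [0.4172 0.1368 0.1622] F [-0.  -0.   0.3] w0.0321
False
at handle t2.9 pos [0.4175 0.1364 0.1024] F [ 0.6 -0.6 -0.7] w0.0320
gripped t3.3 pos [0.4173 0.1361 0.1022] F [ 0.5 -0.1 -0.4] w-0.0002
```

View pics/w1.png

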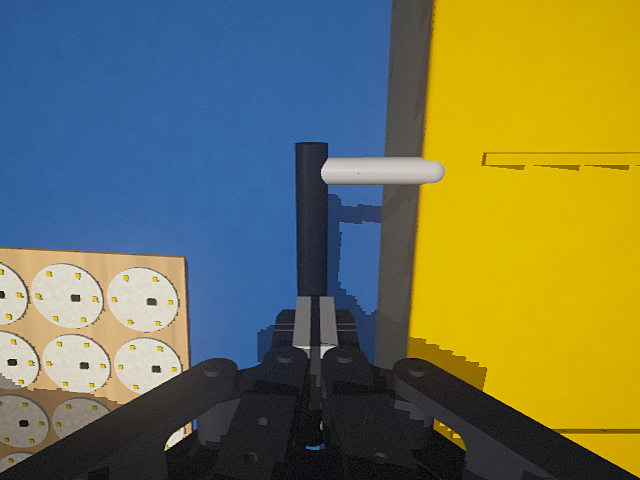

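The wrist view shows the bar (columns 296–328) lined up with the closed fingertips, but the fingers closed on nothing (width 0). So the height is suspect, and I check the bar's depth.

```bash
cat >> h.py <<'E'
def wworld(d,s):
    m=optics.camera_model("wrist"); T=m["tool_from_camera"]; P=pts(m["K"],d)@T[:3,:3].T+T[:3,3]
    return P@Ro.from_quat(s["eef_rot"]).as_matrix().T+s["eef_pos"]
E
python3 - <<'E'
from h import *
s=r.read_state(); im,d=optics.get_image("wrist"); W=wworld(d,s)
for v,u in((160,312),(200,312),(270,312),(170,380),(170,420),(250,500),(330,305),(310,318),(100,200)): print((u,v),W[v,u].round(4),d[v,u].round(4))
print(r.tip_extent,optics.camera_model("wrist")["tool_from_camera"].round(3).tolist())
E
```

```text
(312, 160) [0.4096 0.1956 0.1029] 0.1446
(312, 200) [0.4112 0.1815 0.1028] 0.1491
(312, 270) [0.4142 0.1544 0.1021] 0.1579
(380, 170) [0.4339 0.1947 0.1016] 0.147
(420, 170) [0.4478 0.1964 0.1024] 0.1462
(500, 250) [0.4848 0.1696 0.099 ] 0.1587
(305, 330) [0.4131 0.1476 0.1353] 0.1282
(318, 310) [0.4171 0.1483 0.1224] 0.1404
(200, 100) [0.3435 0.2098 0.0013] 0.2352
0.025 [[-0.0, -0.954, -0.3, 0.077], [1.0, 0.0, -0.001, 0.0], [0.001, -0.3, 0.954, -0.147], [0.0, 0.0, 0.0, 1.0]]
```

```bash
python3 - <<'E'
from h import *
st("0"); print(go(handle(.06),.05,mf=25)); s=st("lifted"); im,d=optics.get_image("wrist"); W=wworld(d,s)
for v in (160,200,230,270): print(v,W[v,312].round(4))
print(W[250,560])
cv2.imwrite("pics/w2.png",im[:,:,::-1])
E
```

```text
0 t3.4 pos [0.4172 0.1361 0.1021] F [ 0.7  0.6 -0.2] w-0.0001
False
lifted t3.9 pos [0.4178 0.1362 0.1175] F [0.7 0.2 0.1] w-0.0000
160 [0.4103 0.1938 0.1019]
200 [0.4121 0.1781 0.102 ]
230 [0.4134 0.1659 0.1022]
270 [0.4154 0.1482 0.1016]
[0.51828787 0.16808252 0.09895446]
```

```bash
python3 - <<'E'
from h import *
print(go(handle(0)-.012*Z,.02,mf=5)); st("probe"); go(handle(0)+.05*Z,.1); 
command_gripper(.032,30); s=st("open"); im,d=optics.get_image("wrist"); W=wworld(d,s)
cv2.imwrite("pics/w3.png",im[:,:,::-1])
E
```

```text
True
probe t4.9 pos [0.4173 0.1361 0.0976] F [-2.  -0.3  6.6] w0.0000
open t6.0 pos [0.4171 0.1361 0.1518] F [-0.2 -0.3 -0.6] w0.0321
```

View pics/w3.png

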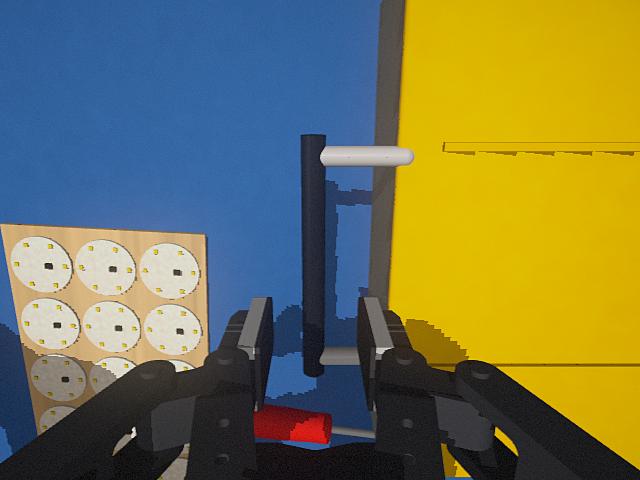

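The view shows open pads with tips at rows ~298, straddling the bar (column 313). The closed-finger probe touched the bar top (z 0.1025) with the TCP at 0.0976. That puts the tips nowhere near 25 mm ahead of the TCP, so I measure the tips in the depth image.

```bash
python3 - <<'E'
from h import *
T=optics.camera_model("wrist")["tool_from_camera"];K=optics.camera_model("wrist")["K"]
s=st()
def tips(s,lab):
    im,d=optics.get_image("wrist"); P=pts(K,d)@T[:3,:3].T+T[:3,3]
    q=(d>0)&(d<.17)&(abs(P[...,0])<.013)&(abs(P[...,1])<.045)
    print(lab,q.sum(),"tool z max",np.percentile(P[q][:,2],[50,95,99.5]).round(4),"x",np.percentile(P[q][:,0],[1,99]).round(4),"y",np.percentile(P[q][:,1],[1,99]).round(4))
go(handle(0)+.10*Z,.15); tips(s,"w.032")
command_gripper(.0,30); tips(s,"w0"); command_gripper(.085,30); tips(s,"w85"); command_gripper(.032,30)
# flange kinematics check against another tool pose: reported rot
print(Ro.from_quat(s["eef_rot"]).as_matrix().round(3))
E
```

```text
t6.0 pos [0.4171 0.1361 0.1518] F [ 0.2 -0.4  0.9] w0.0319
w.032 27108 tool z max [-0.0608 -0.0199 -0.0091] x [-0.01   0.013] y [-0.0447  0.0447]
w0 32242 tool z max [-0.0632 -0.0254 -0.0112] x [-0.0075  0.013 ] y [-0.0436  0.0436]
w85 15118 tool z max [-0.0686 -0.0242 -0.0183] x [-0.0092  0.0129] y [-0.0447  0.0447]
[[-0.114  0.993 -0.002]
 [ 0.993  0.114 -0.   ]
 [-0.    -0.002 -1.   ]]
```

Both checks agree: the closed tips sit about 5 mm behind the reported TCP, 30 mm off the stated geometry. I correct the grasp offset by 30 mm and retry the handle grip.

```bash
cat >> h.py <<'E'
def tcp(g): return np.asarray(g)+[0,0,-.024]  # measured: tips 5 mm behind reported TCP (30 mm off text)
E
python3 - <<'E'
from h import *
print(go(handle(0)+.01*Z,.15,mf=12)); print(go(handle(0),.04,mf=8)); st("at")
command_gripper(0,40); st("grip")
print(go(handle(.08),.04,mf=25)); s=st("lifted"); im,d=optics.get_image("wrist"); W=wworld(d,s)
for v in (160,200): print(v,W[v,312].round(4))
E
```

```text
False
False
at t9.8 pos [0.417  0.1361 0.0719] F [-0.7 -0.3 -0.1] w0.0322
grip t10.1 pos [0.416  0.136  0.0721] F [-4.5 -0.4  5.2] w0.0106
False
lifted t10.7 pos [0.4168 0.1361 0.0924] F [-6.6 -1.1 -0.9] w0.0108
160 [0.4091 0.1991 0.1225]
200 [0.4104 0.1878 0.1224]
```

```bash
cat > lift.py <<'E'
from h import *
ths=np.append(np.arange(.2,1.5,.13),[1.5,1.535])
for t in ths:
    hit=go(handle(t),.12,mf=45); s=r.read_state()
    if hit: st("HIT %.2f"%t); raise SystemExit
st("top"); t=1.535
command_gripper(.05); go(handle(t)+.05*Z,.25); st("released")
a0=np.arcsin(.1)
r.reach(tcp(B(-.01,.13,.36)),Q); r.reach(tcp(peg(a0)+.06*Z),Q); st("above peg")
im,d=optics.get_image("scene"); cv2.imwrite("pics/s1.png",im[:,:,::-1])
command_gripper(.035); print(go(peg(a0),.12,mf=12)); st("at peg")
command_gripper(0,40); s=st("grip")
if s["grip_width"]<.007: print("peg missed"); raise SystemExit
for a in np.linspace(a0,.80,6)[1:]: print(go(peg(a),.1,mf=30),end=" ")
st("near"); print(go(peg(.86),.03,mf=15)); st("raised")
im,d=optics.get_image("side"); cv2.imwrite("pics/s2.png",im[:,:,::-1])
E
python3 lift.py
```

```text
top t15.7 pos [0.6602 0.1641 0.3282] F [-0.2  0.9  8.9] w0.0104
released t16.5 pos [0.659  0.1639 0.3752] F [ 0.   0.5 -0.2] w0.0500
above peg t18.2 pos [0.5817 0.3628 0.1086] F [0.3 0.2 1.2] w0.0501
False
at peg t19.2 pos [0.5806 0.3634 0.0475] F [0.5 0.5 0.7] w0.0350
grip t19.5 pos [0.5777 0.3631 0.0468] F [-7.5 -0.6  0.4] w0.0108
False False False False False near t21.1 pos [0.5444 0.3593 0.1261] F [2.6 0.7 2.1] w0.0101
False
raised t21.5 pos [0.5399 0.3588 0.1309] F [5.4 1.7 5.6] w0.0107
```

```bash
python3 - <<'E'
from h import *
print(go(peg(.90),.03,mf=20)); st("push")
im,d=optics.get_image("side"); cv2.imwrite("pics/s3.png",im[:,:,::-1]); W=world("side",d); y=masks(im)["yellow"]; y[:,:200]=0
b=W-C; P=np.stack([b@e,W[...,2],b@n],-1)[y&(d>0)&(W[...,0]>.5)&(W[...,2]>.12)&(W[...,2]<.4)&(W[...,1]>-.1)]
k=np.polyfit(P[:,1],P[:,0],1); print("lid angle",np.pi/2+np.arctan(k[0]),len(P))
im,d=optics.get_image("scene"); cv2.imwrite("pics/s4.png",im[:,:,::-1])
E
```

```text
False
push t21.9 pos [0.5366 0.3584 0.1341] F [6.4 1.  5.3] w0.0103
lid angle 1.523811878744616 8103
```

View pics/s4.png

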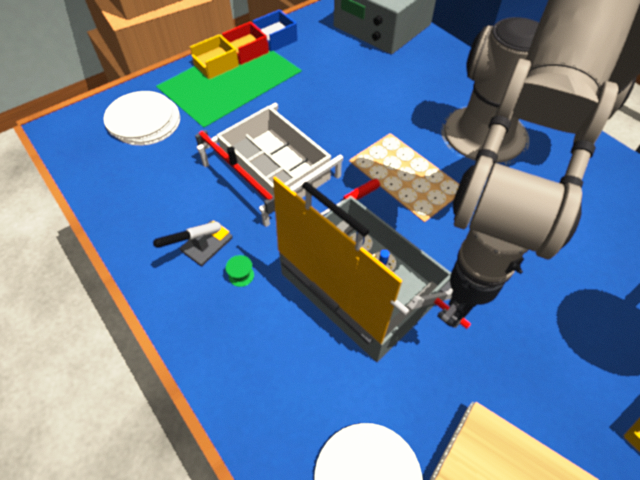

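```bash
python3 - <<'E'
from h import *
for a in (.93,.96,.99,1.02):
    h=go(peg(a),.03,mf=14); s=st("%.2f %s"%(a,h))
    if h: break
im,d=optics.get_image("scene"); W=world("scene",d); b=W-C; bx,by,z=b@e,b@n,W[...,2]
q=(d>0)&masks(im)["white"]&(by>.152)&(by<.165)&(z>.08)&(z<.3)&(bx>-.1)&(bx<.12); P=np.stack([bx,z],-1)[q]
print(len(P),cv2.fitLine(P.astype(np.float32),cv2.DIST_HUBER,0,.01,.01).ravel(), P.min(0),P.max(0))
q=masks(im)["red"]&(by>.16)&(by<.25)&(z>.08); print("peg",np.median(bx[q]),np.median(z[q]),q.sum())
E
```

```text
0.93 True t22.2 pos [0.5366 0.3584 0.1346] F [ 4.6  1.7 -2.1] w0.0105
280 [0.70067024 0.71348524 0.04511387 0.20740819] [-0.07575432  0.0803662 ] [0.10304527 0.25279256]
peg 0.00048815529224546057 0.1567707164024135 117
```

```bash
cat >> h.py <<'E'
def lidang():
    im,d=optics.get_image("side"); W=world("side",d); y=masks(im)["yellow"]; y[:,:200]=0
    b=W-C; P=np.stack([b@e,W[...,2]],-1)[y&(d>0)&(W[...,0]>.5)&(W[...,2]>.12)&(W[...,2]<.4)&(W[...,1]>-.1)]
    return np.pi/2+np.arctan(np.polyfit(P[:,1],P[:,0],1)[0]) if len(P)>500 else None
def look(p,name,q=None):
    r.reach(p,Q if q is None else q); s=r.read_state(); im,d=optics.get_image("wrist"); cv2.imwrite(f"pics/{name}.png",im[:,:,::-1]); np.savez(name+".npz",im=im,d=d)
    return im,d,wworld(d,s)
VB=B(-.03,-.03,.28)
E
python3 - <<'E'
from h import *
command_gripper(.05); s=r.read_state(); r.move_straight(s["eef_pos"]+.09*Z,speed=.15); print(lidang())
command_gripper(.02); im,d,W=look(VB,"b1"); print(lidang()); st()
r.hold(3); print(lidang()); st()
E
```

```text
1.5156805827651163
1.5065860726225817
 t25.0 pos [0.5362 0.1209 0.2795] F [0.4 0.6 0.1] w0.0200
1.4836636215203298
 t28.0 pos [0.5363 0.1196 0.28  ] F [ 0.1 -0.7 -1. ] w0.0203
```

View pics/b1.png

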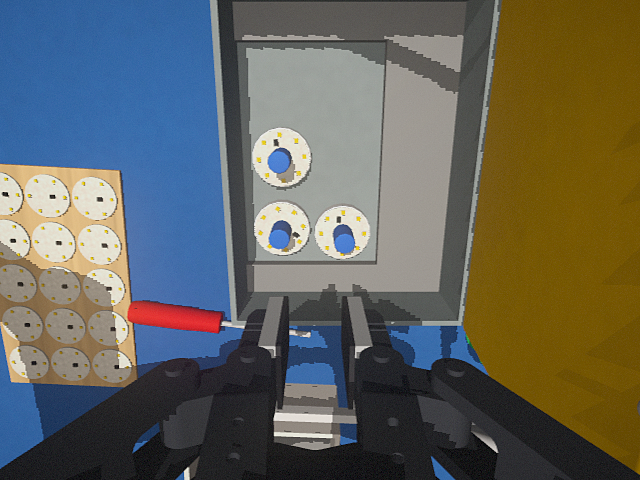

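Three short (blue) modules stand in the bin at about (279,160), (280,235) and (344,240), with no tall ones. I look at the tray while the lid sinks.

```bash
python3 - <<'E'
from h import *
f=np.load("b1.npz"); 
r.reach(B(-.06,-.05,.36),Q)
im,d,W=look(np.array([.515,-.26,.34]),"t1",quat([1,.06,0]))
print(lidang()); st()
z=W[...,2]; 
rim=(d>0)&masks(im)["white"]&(abs(z-.08)<.006)&(W[...,0]<.64)
nn,l,stt,c=cv2.connectedComponentsWithStats(rim.astype(np.uint8)); 
for k in range(1,nn):
    if stt[k,4]>150:
        P=W[l==k]; print(stt[k,4],c[k].round(),cv2.minAreaRect(P[:,:2].astype(np.float32)),np.median(P[:,2]))
M=masks(im); 
P=W[M["red"]&(z>.08)&(z<.11)]; print("bar",cv2.minAreaRect(P[:,:2].astype(np.float32)),np.median(P[:,2]))
P=W[M["black"]&(z>.135)&(z<.15)&(W[...,0]>.58)]; print("knob",len(P),np.median(P,0) if len(P) else 0)
P=W[(abs(z-.026)<.004)&(abs(W[...,0]-.55)<.06)&(abs(W[...,1]+.236)<.12)&M["white"]]
E
```

```text
1.4659287201236935
 t29.9 pos [ 0.5155 -0.2587  0.3402] F [ 1.2  0.5 -0.1] w0.0197
4657 [318. 151.] ((0.5162875652313232, -0.24048036336898804), (0.16245636343955994, 0.23862305283546448), 3.8257832527160645) 0.08069608877478146
bar ((0.6298288106918335, -0.23275847733020782), (0.01479441300034523, 0.2752266824245453), 3.890505313873291) 0.09765393633325534
knob 26 [ 0.62807929 -0.23097174  0.14264179]
```

View pics/t1.png

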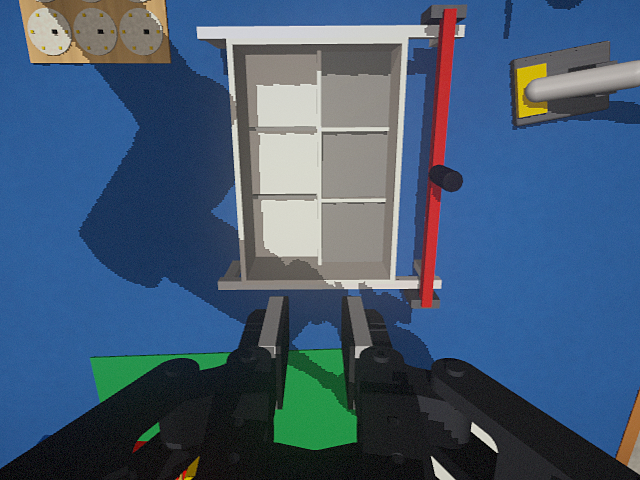

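The tray is found cleanly: a 162×239 mm rim, centre (0.516, −0.2405), yaw 3.8°. The knob is at (0.628, −0.231), as expected. I wait for the lid to settle on the stay, then pick.

```bash
cat >> h.py <<'E'
YT=np.radians(3.83); TC=np.array([.5163,-.2405,0]); te=np.array([np.cos(YT),np.sin(YT),0]); tn=np.array([-te[1],te[0],0]); QT=quat(te)
def T(x,y,z): return TC+x*te+y*tn+z*Z
def find(W,d,lo,hi,inside):
    q=(d>0)&(W[...,2]>lo)&(W[...,2]<hi)&inside(W)
    nn,l,s_,c=cv2.connectedComponentsWithStats(q.astype(np.uint8)); out=[]
    for k in range(1,nn):
        if s_[k,4]>40:
            c2,rad=cv2.minEnclosingCircle(W[l==k][:,:2].astype(np.float32)); out.append((c2[0],c2[1],float(np.percentile(W[l==k][:,2],90)),rad))
    return out
def inbin(W): b=W-C; return (abs(b@e)<.095)&(abs(b@n)<.13)
def intray(W): b=W-TC; return (abs(b@te)<.074)&(abs(b@tn)<.112)
def modules(name):
    im,d,W=look(VB,name); return find(W,d,.056,.09,inbin)
E
cat > pick.py <<'E'
import sys; from h import *
i=int(sys.argv[1]); cell=T(.038,(-.076,0,.076)[i],0)
command_gripper(.04); ms=modules("p%d"%i)
for m in ms: print("mod",np.round(m,4),"bin",round((np.array([m[0],m[1],0])-C)@e,3),round((np.array([m[0],m[1],0])-C)@n,3))
a=lidang(); st("lid %.3f"%a)
while a>1.415 and r.read_state()["time_s"]<45: r.hold(1.5); a=lidang()
print("lid",a)
if a>1.43: raise SystemExit
m=min(ms,key=lambda m:m[1]) # nearest the tray first
p=np.array([m[0],m[1],0])
r.reach(tcp(p+.13*Z),Q); print(go(p+.051*Z,.15,mf=10)); st("at")
command_gripper(0,50); s=st("grip")
if s["grip_width"]<.014: raise SystemExit("missed")
go(p+.17*Z,.2); st("up")
r.reach(tcp(cell+.17*Z),QT); s=st("over cell")
if s["grip_width"]<.014: raise SystemExit("lost")
go(cell+.08*Z,.2,mf=12); print("touch",go(cell+.0635*Z,.06,mf=6)); st("down")
command_gripper(.034); go(cell+.16*Z,.2); st("done")
E
python3 pick.py 0
```

```text
mod [0.5008 0.1493 0.0647 0.01  ] bin -0.062 0.004
mod [0.5073 0.0797 0.0647 0.01  ] bin -0.063 -0.066
mod [0.5676 0.0829 0.0646 0.0102] bin -0.003 -0.07
lid 1.444 t31.8 pos [0.5368 0.1184 0.2802] F [ 0.6 -0.6 -1.2] w0.0397
lid 1.3941049884156889
True
at t36.1 pos [0.5104 0.0802 0.0437] F [ 0.4  0.6 11. ] w0.0400
grip t36.4 pos [0.5088 0.08   0.0426] F [-0.7  0.5  7.7] w0.0178
up t37.1 pos [0.5067 0.0798 0.1451] F [ 0.6 -0.  -2.1] w0.0179
over cell t38.6 pos [ 0.5596 -0.3123  0.1459] F [ 0.9  0.1 -1.9] w0.0181
touch True
down t39.4 pos [ 0.5611 -0.3146  0.0512] F [-0.6  1.1  2.4] w0.0180
done t40.3 pos [ 0.5588 -0.3135  0.1352] F [ 0.   0.7 -0.4] w0.0338
```

```bash
cat >> h.py <<'E'
def traymods(name):
    im,d,W=look(np.array([.515,-.26,.34]),name,quat([1,.06,0])); o=[]
    for m in find(W,d,.045,.078,lambda W:(abs((W-TC)@te)<.068)&(abs((W-TC)@tn)<.108)):
        v=np.array([m[0],m[1],0])-TC; o.append((round(v@te,3),round(v@tn,3),round(m[2],3),round(m[3],3)))
    return o
E
python3 - <<'E'
from h import *
print(traymods("t2"))
for y in(n,-n): print(r.solve_ik(tcp(B(-.062,.004,.051)),quat(y)), r.solve_ik(tcp(B(-.003,-.07,.051)),quat(y)),r.solve_ik(tcp(T(.038,0,.06)),quat(tn if y is n else -tn)))
im=cv2.imread("pics/t2.png")[0:320,180:500]; cv2.imwrite("pics/t2c.png",im)
E
```

```text
[(np.float64(0.04), np.float64(-0.078), 0.076, 0.01)]
[ 1.43821327e-01  5.86634508e-01  1.76561899e+00 -4.44089210e-16
  7.89339157e-01 -1.54129407e+00] [ 1.14661647e-02  6.55032897e-01  1.61622642e+00 -4.44089210e-16
  8.70333341e-01 -1.67364923e+00] [-5.32575020e-01  6.83922539e-01  1.52025552e+00 -4.44089210e-16
  9.37414592e-01 -2.17021746e+00]
[ 1.43821327e-01  5.86634508e-01  1.76561899e+00 -4.44089210e-16
  7.89339157e-01  1.60029859e+00] [ 1.14661647e-02  6.55032897e-01  1.61622642e+00 -4.44089210e-16
  8.70333341e-01  1.46794343e+00] [-5.32575020e-01  6.83922539e-01  1.52025552e+00 -4.44089210e-16
  9.37414592e-01  9.71375197e-01]
```

View pics/t2c.png

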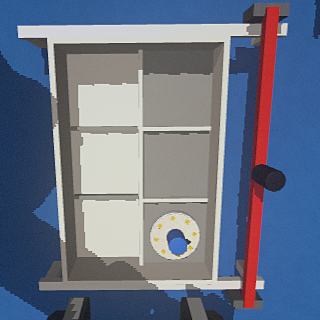

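The first module stands upright in its cell. For the rest I turn the jaws along bin y so the knuckles clear the front wall.

```bash
sed -e 's/tcp(p+.13\*Z),Q)/tcp(p+.13*Z),quat(n))/' -e 's/\.17\*Z),QT)/.17*Z),quat(tn))/' pick.py > pick2.py; grep -n quat pick2.py; python3 pick2.py 1 && python3 pick2.py 2; python3 - <<'E'
from h import *
print(traymods("t3"), lidang()); st()
E
```

```text
11:r.reach(tcp(p+.13*Z),quat(n)); print(go(p+.051*Z,.15,mf=10)); st("at")
15:r.reach(tcp(cell+.17*Z),quat(tn)); s=st("over cell")
mod [0.5008 0.1494 0.0647 0.01  ] bin -0.062 0.004
mod [0.5559 0.1264 0.0647 0.0099] bin -0.01 -0.025
lid 1.393 t43.0 pos [0.5368 0.1184 0.2802] F [ 0.2 -0.7 -0. ] w0.0399
lid 1.3927053705961148
False
at t45.0 pos [0.5565 0.1265 0.0277] F [ 0.5  0.7 -0.2] w0.0402
grip t45.4 pos [0.5569 0.1265 0.0285] F [-0.7  0.   6.6] w0.0183
up t46.1 pos [0.555  0.1263 0.1448] F [-0.2 -0.5 -0.9] w0.0182
over cell t47.5 pos [ 0.5545 -0.2367  0.1458] F [ 0.1  0.2 -1.3] w0.0187
touch True
down t48.4 pos [ 0.5546 -0.2381  0.0395] F [-0.2 -0.2  4.2] w0.0185
done t49.4 pos [ 0.5537 -0.2377  0.1351] F [-0.3 -0.8 -0.3] w0.0339
mod [0.5007 0.1495 0.0647 0.01  ] bin -0.062 0.004
lid 1.390 t51.5 pos [0.5364 0.1191 0.2797] F [-0.  -0.7  0.3] w0.0400
lid 1.3901688130158416
False
at t53.6 pos [0.5014 0.1495 0.0277] F [ 0.2 -0.8  0.8] w0.0401
grip t53.9 pos [0.5017 0.1496 0.0283] F [ 0.3 -0.2  6.9] w0.0186
up t54.6 pos [0.4999 0.1493 0.1451] F [-0.3 -0.4 -1.4] w0.0188
over cell t55.8 pos [ 0.5491 -0.1609  0.1456] F [ 0.3  0.4 -0.3] w0.0188
touch True
down t56.8 pos [ 0.5495 -0.1622  0.0394] F [-0.3 -0.1  5.4] w0.0187
done t57.7 pos [ 0.5485 -0.1618  0.1351] F [-0.2  0.1 -0.6] w0.0339
[(np.float64(0.037), np.float64(0.076), 0.076, 0.01), (np.float64(0.037), np.float64(0.0), 0.076, 0.01), (np.float64(0.04), np.float64(-0.078), 0.076, 0.01)] 1.4009656286649195
 t59.1 pos [ 0.515  -0.2596  0.3387] F [ 0.5  0.3 -0.2] w0.0341
```

All three stand upright in the far cells, with tops at 0.076, below the 0.08 rim. Now the gauge.

```bash
python3 - <<'E'
from h import *
k=lambda g,z=.126: T(.112-g,0,z)
command_gripper(.045); r.reach(tcp(k(0)+.06*Z),QT); print(go(k(0),.12,mf=10)); st("at")
command_gripper(0,40); s=st("grip")
if s["grip_width"]<.012: raise SystemExit
print(go(k(.19),.1,mf=25)); st("190")
print(go(k(.206),.03,mf=12)); st("end")
im,d=optics.get_image("scene"); cv2.imwrite("pics/g1.png",im[:,:,::-1]); W=world("scene",d)
P=W[masks(im)["red"]&(W[...,2]>.085)&(W[...,2]<.105)&(W[...,0]>.3)&(W[...,1]<-.05)]; print("bar tray x",np.median((P-TC)@te),len(P))
E
```

```text
False
at t60.9 pos [ 0.6285 -0.2336  0.1034] F [0.1 0.1 0.2] w0.0449
grip t61.2 pos [ 0.6285 -0.2333  0.1034] F [-1.1 -0.4  5.1] w0.0169
False
190 t63.3 pos [ 0.4392 -0.2462  0.1033] F [0.2 1.3 9.2] w0.0170
True
end t63.7 pos [ 0.429  -0.2469  0.1034] F [2.9 0.7 1.6] w0.0169
bar tray x -0.08426973552233644 364
```

```bash
python3 - <<'E'
from h import *
k=lambda g,z=.126: T(.112-g,0,z)
print(go(k(.203),.03,mf=20)); st("end")
print(go(k(.01),.1,mf=25)); print(go(k(-.005),.03,mf=12)); st("parked")
command_gripper(.045); go(k(0)+.07*Z,.2)
print(traymods("t4")); a=lidang(); st("lid %.3f"%a)
f=np.load("t4.npz"); d=f["d"]; W=wworld(d,r.read_state()); P=W[masks(f["im"])["red"]&(W[...,2]>.08)&(W[...,2]<.11)&(W[...,0]>.4)]
print("bar x",np.median((P-TC)@te))
im,d,W=look(VB,"b2"); print("bin",find(W,d,.04,.09,inbin))
E
```

```text
False
end t64.0 pos [ 0.429  -0.247   0.1033] F [14.   4.4  2.6] w0.0170
False
True
parked t66.5 pos [ 0.6285 -0.2334  0.1034] F [-2.8  0.9  4.8] w0.0172
[(np.float64(0.037), np.float64(0.077), 0.076, 0.01), (np.float64(0.037), np.float64(0.001), 0.076, 0.01), (np.float64(0.04), np.float64(-0.078), 0.075, 0.01)]
lid 1.402 t68.3 pos [ 0.5153 -0.2595  0.3373] F [ 0.2 -0.2 -0.1] w0.0448
bar x 0.11159522912971306
bin []
```

View pics/b2.png

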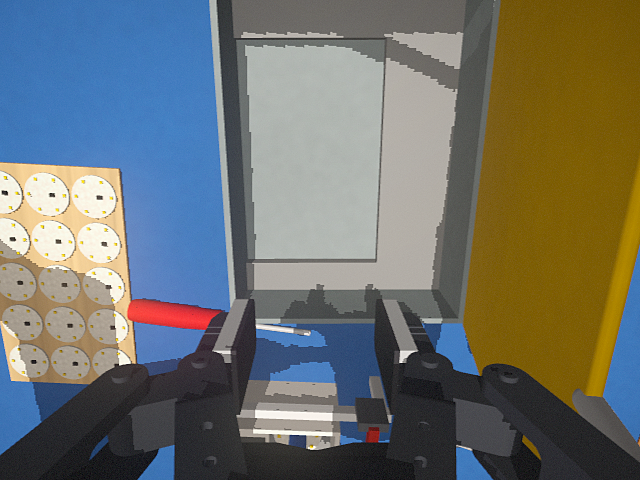

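View pics/t4.png

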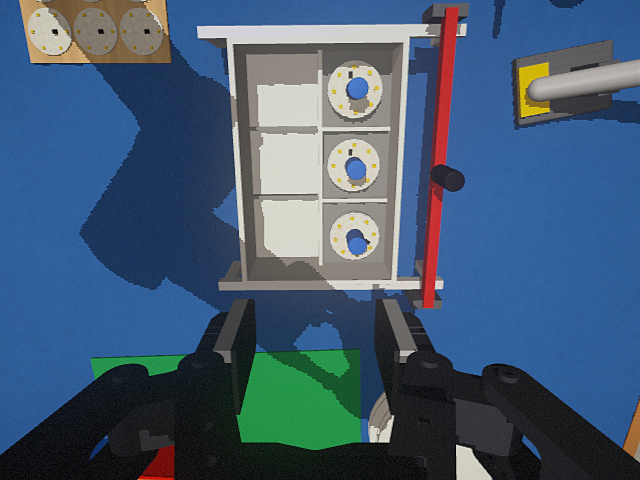

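Bin empty, three upright modules in the tray, gauge parked (0.1116 versus 0.112). Now I lift the lid off, fold the stay and let the lid sink shut.

```bash
cat > close.py <<'E'
from h import *
command_gripper(.04)
r.reach(tcp(handle(1.395)+.06*Z),Q); print(go(handle(1.395),.12,mf=10)); st("at handle")
command_gripper(0,40); s=st("grip")
if s["grip_width"]<.007: raise SystemExit
print(go(handle(1.46),.05,mf=45),go(handle(1.535),.08,mf=45)); st("top")
command_gripper(.05); go(handle(1.535)+.05*Z,.25)
r.reach(tcp(B(-.06,.15,.36)),Q); r.reach(tcp(peg(.855)+.06*Z),Q); command_gripper(.035); print(lidang())
print(go(peg(.855),.12,mf=12)); st("at peg"); command_gripper(0,40); s=st("grip")
if s["grip_width"]<.007: raise SystemExit
for a in np.linspace(.855,.1,6)[1:]: print(go(peg(a),.1,mf=30),end=" ")
st("low"); print(go(peg(-.05),.03,mf=12)); st("folded"); print(lidang())
im,d=optics.get_image("scene"); cv2.imwrite("pics/f1.png",im[:,:,::-1])
E
python3 close.py
```

```text
False
at handle t71.3 pos [0.6236 0.1596 0.3207] F [ 0.4 -0.   0.5] w0.0398
grip t71.7 pos [0.6239 0.1598 0.3211] F [-0.3 -1.   5.5] w0.0104
False False
top t72.5 pos [0.6592 0.1639 0.3246] F [-0.8 -0.5  5.5] w0.0103
1.5332361550811302
False
at peg t75.9 pos [0.5385 0.3586 0.1294] F [-0.6  0.1 -0. ] w0.0352
grip t76.3 pos [0.5384 0.3586 0.1296] F [ 0.  -0.2  1.5] w0.0104
False False False False False low t78.0 pos [0.5781 0.363  0.0459] F [-6.1  2.5 -2.7] w0.0105
True
folded t78.3 pos [0.5781 0.3632 0.0414] F [-1.9 -0.7  8.1] w0.0103
1.5192366374582489
```

```bash
python3 - <<'E'
from h import *
command_gripper(.04); s=r.read_state(); r.move_straight(s["eef_pos"]+.12*Z,speed=.15); r.movej([1.007,.342,1.524,0,1.275,-.146]); st("home")
def lidz():
    im,d=optics.get_image("scene"); W=world("scene",d); b=W-C
    P=W[masks(im)["yellow"]&(abs(b@e)<.11)&(abs(b@n)<.14)&(W[...,2]<.4)&(W[...,2]>.08)]; return np.percentile(P[:,2],[2,50,98]).round(4) if len(P)>100 else None
while r.read_state()["time_s"]<140:
    r.hold(5); z=lidz(); print(round(r.read_state()["time_s"],1),z)
    if z is not None and z[2]<.104: break
r.hold(3); print(lidz()); im,d=optics.get_image("scene"); cv2.imwrite("pics/f2.png",im[:,:,::-1]); np.savez("scene0.npz",im=im,d=d)
im,d=optics.get_image("side"); cv2.imwrite("pics/f3.png",im[:,:,::-1]); np.savez("side0.npz",im=im,d=d)
E
python3 m.py | grep -E "lid|green|red|black" | grep -v "black 7"
```

```text
home t81.2 pos [0.2141 0.48   0.2274] F [-0.3  0.6  0.4] w0.0398
86.3 [0.1529 0.3051 0.3075]
91.3 [0.1164 0.2796 0.3049]
96.4 [0.1085 0.2149 0.2975]
101.4 [0.1052 0.2013 0.2788]
106.5 [0.1023 0.1732 0.238 ]
111.5 [0.0995 0.13   0.1617]
116.6 [0.0955 0.0984 0.1017]
[0.0954 0.0984 0.1017]
scene lid ((0.5624634027481079, 0.1529039740562439), (0.2111973911523819, 0.27968183159828186), 6.553051471710205) 0.09840191876870603
scene red 198 [215. 146.] med [ 0.636 -0.308  0.096] z [0.086 0.1  ] rect [ 0.622 -0.301] [0.038 0.143] 1.8
scene red 292 [252. 181.] med [ 0.625 -0.161  0.096] z [0.087 0.099] rect [ 0.613 -0.184] [0.038 0.18 ] 3.3
scene red 235 [366. 188.] med [ 0.389 -0.033  0.023] z [0.015 0.027] rect [ 0.391 -0.036] [0.02  0.077] 87.8
scene red 184 [427. 350.] med [0.582 0.356 0.063] z [0.06  0.066] rect [0.582 0.354] [0.009 0.068] 7.1
scene black 105 [232. 156.] med [ 0.632 -0.226  0.127] z [0.104 0.144] rect [ 0.633 -0.23 ] [0.013 0.019] 39.8
scene black 147 [412. 220.] med [0.42  0.138 0.1  ] z [0.097 0.102] rect [0.42  0.137] [0.008 0.098] 7.4
scene black 261 [171. 239.] med [
[... 491 characters left out ...]
0.088 0.099] rect [ 0.672 -0.23 ] [0.106 0.276] 3.1
side red 851 [260. 343.] med [ 0.395 -0.047  0.023] z [0.012 0.027] rect [ 0.399 -0.043] [0.023 0.101] 89.8
side black 406 [500. 247.] med [ 0.837 -0.127  0.11 ] z [0.09  0.132] rect [ 0.839 -0.126] [0.074 0.016] 14.5
side black 273 [226. 252.] med [0.414 0.124 0.102] z [0.097 0.104] rect [0.43  0.155] [0.048 0.169] 5.2
side black 326 [456. 309.] med [ 0.622 -0.238  0.127] z [0.103 0.145] rect [ 0.675 -0.203] [0.133 0.016] 33.2
side black 160 [531. 391.] med [ 0.636 -0.374  0.076] z [0.06 0.09] rect [ 0.638 -0.374] [0.028 0.002] 6.2
side green 655 [422. 272.] med [ 0.747 -0.032  0.042] z [0.006 0.045] rect [ 0.753 -0.024] [0.054 0.052] 79.1
```

View pics/f2.png

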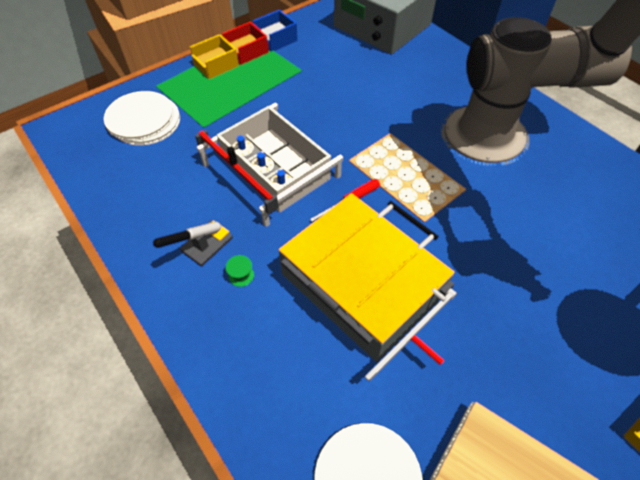

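View pics/f3.png

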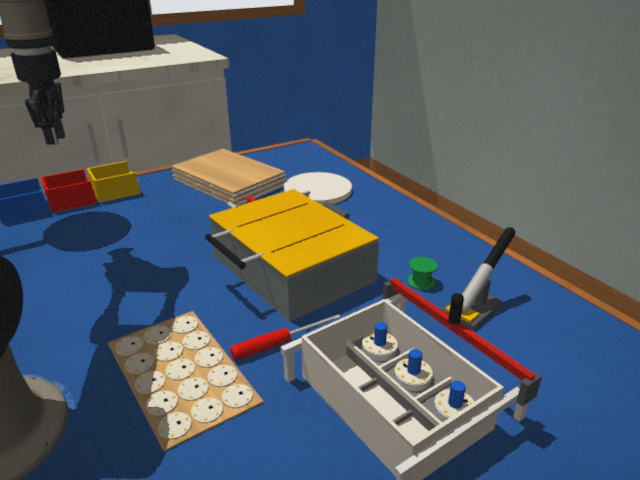

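The final views show the lid shut, the stay flat, and three blue modules upright at about (241,142), (262,159) and (281,177) in the scene view. The gauge is parked, and the spool, iron and driver are unmoved to within measuring noise. Handing in.

```bash
python3 -c "
from h import *
print(r.finish_job()); st()"
```

```text
the job is handed in; nothing more can be done
None
the job is handed in; nothing more can be done
```

The job is done and handed in at about 120 s on the robot's clock, under the 210 s limit; it reported no verdict.

I opened the lid, raised the stay and let the lid rest on it at about 1.40 rad. Three short blue modules were in the bin and no tall ones. I moved them upright into the three far cells, slid the gauge to its 0.200 m stop and back, lifted the lid off, folded the stay and let the lid close by itself.

**Last checks:**
- **Modules and bin:** the stem tops measured 75–76 mm, below the 80 mm rim, and the gauge passed over without jamming. The bin was empty.
- **Gauge:** parked at tray x +111.6 mm, against 112 expected.
- **Lid and stay:** the lid is shut. The stay is folded against its lower stop, with the peg 13 mm lower than at the start, when it was apparently not quite flat.
- **Spool, iron and screwdriver:** unmoved to within about 2 mm of measuring noise.

**What disagreed or went wrong:**
- **Tool length:** the fingertips sit about 30 mm farther back than the text states, by a touch probe and the wrist camera's depth. My first handle grip therefore closed on nothing, and I corrected the offset.
- **First pick:** it touched something with about 11 N, probably the bin's front wall, and held the stem higher than planned. It still placed correctly.
- **Knock:** one module had shifted about 5 cm between two looks, and I found it again before picking it.

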